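# Put the fallen vial in the slide case and fasten the hasp

## Robot

A 6-joint arm with a two-finger parallel gripper is mounted at the origin on the work surface; the furniture and walls round the work are solid. World frame = base frame: x ahead of the robot, y to its left, z up, the work surface at z = 0. Lengths are in m, angles in rad, forces in N, time in s.
With the tool pointing down it reaches from about 0.375 to 0.9 m from the base axis. Payload 3.1 kg.
Tool frame: the origin (TCP) lies between the finger pads; the fingertips stand 8 mm ahead of it and the grasp point (between the pads) lies 11 mm behind it; z points along the fingers, y is the line along which they close (so a half turn about z gives the same grasp; the last joint's range is limited). The gripper opens to 87 mm and grips with 3 to 60 N. Pads are 19 mm wide; open, the fingers measure 117 mm over their backs; the gripper's body (75 mm by 190 mm) begins 51 mm behind the grasp point.
Start: joints at [-1.379, 0.527, 1.433, -0, 1.181, -0.178], TCP at [0.226, -0.583, 0.231] pointing down, gripper open.
Joint ranges: [-3.08, 3.08], [-0.75, 2.2], [0.22, 2.44], [-1.43, 4.57], [0, 2.65], [-2.85, 2.85]. Speed limits (rad/s): [2.79, 2.79, 3.14, 3.14, 3.14, 3.14].

## Interface

Orientations are given as a unit quaternion [x, y, z, w].
In Python, from rig import robot gives the robot as it stands.
- The arm moves only by the tool move_arm, never from a script. Its argument "motion" is text: rows parted by semicolons, each of 5 numbers parted by spaces: the opening, from -1 (shut) to 1 (fully open), then the shift along the tool's x, y, z normalised to -1 to 1, where 1 is 0.2 m, then the turn about the tool's z normalised to -1 to 1, where 1 is pi rad. A call has 1 to 12 rows; each row is the pose to reach, as a shift and turn from the pose commanded when the call began, along the tool's axes at that moment, turning the shorter way round; what a row does not reach only later rows make up. A row lasts 1/12 s, in which the tool goes at most 41.7 mm and 7.16 degrees, less where a joint would pass 70% of its speed; a pose out of reach is approached as far as the arm can. A call with a number of a shift or a turn outside -1 to 1 is refused whole. A call with a gripper value outside its range is refused whole. The fingers move at their own pace and stop on an object; "newtons" is the grip in N (left out, the last holds). Time passes only in rows, so rows that repeat a pose let the fingers close. It gives the time, the measured TCP pose, the force, the opening and the grip force at its end, in the units of the state.
- robot.get_obs(): the state, without advancing time (a new reading comes with each control period).
- robot.camera(name): name is "scene" or "top" or "wrist"; returns (picture, depth): 400x640x3 uint8, red, green, blue; 400x640 float32, m along the optical axis (not along the pixel's ray), 0 where there is no reading.
- robot.camera_model(name): a dict with "mtx" (3x3 intrinsics, pixels), "position" and "attitude" of the camera in the world. Camera axes: x right, y down, z forward; pixel columns grow to the right and rows downward; lengths in m; the calibration is good to about 2 mm. The wrist camera is an equidistant fisheye: a pixel r from the principal point sees the ray r / f radians off the axis. A picture is of the moment at which its call begins: read the wrist's pose just before it. camera_model takes no time and is no camera call; for the wrist camera it gives the pose at the moment of the call.
- robot.hand_in(): hands the job in; it is judged then, once.
The state is a dict: "time": time; "q": joint angles; "joint_velocities": joint speeds; "joint_torque": joint torques, N m; "position": TCP position; "tool_rot": TCP orientation; "ft_force": force on the tool from outside, world axes, zero at the start; "moment": the same for the moment, N m; "grip_width": finger opening in m; "grip_force": force on a finger pad.
Only numpy, scipy, OpenCV 4.12 (cv2) and the standard library are available. Lean on these libraries where they do the work, as an engineer would, in place of code of your own. Each camera call takes 0.05 s, during which the arm holds its last target. There are 200 camera calls.

## Task

Stand the vial that has fallen over on the bench upright on the free floor of the open wooden case, beside the glass slides, shut the lid fully over it, then swing the steel hasp on the lid's front down flat over its staple. Keep the vial already in the case standing, and do not disturb the other things on the bench.

Things in the scene. Friction and masses are not known exactly. Their poses are not given: they have to be found in the camera images.
- case: Wooden box with a hinged lid, fixed, 150 (x) x 210 (y) x 82 mm with lid shut. Origin: centre of its underside; x runs from its front (hasp side, toward the robot) to the hinge side, z up. Walls 8 mm thick, rim at z = 60 mm, inner floor at z = 6 mm, 69 mm clear under the lid. A row of glass slides fills x -38 to 38, y -28 to 78, up to z = 32 mm: free floor is at its right, y -97 to -28.
- case_floor (a point): Centre of the case's inner floor (which is 134 x 194 mm), same axes as the case.
- lid_hinge (a point): Middle of the lid's hinge line, at x = 75, z = 61 mm in the case frame; axes as the case. The hinge runs along y.
- case_lid (a joint): Lid angle (rad): 0 shut, grows as it opens, 1.57 stands upright. Stiff hinge: the lid stays at any angle and takes 1 to 4 N at its edge to move. The lid is a shallow cover 150 x 210 x 21 mm: its flat outer face is 21 mm above the hinge line when shut and its front edge 150 mm from the hinge.
- lid_edge (a point): Middle of the lid's front upper edge (the end furthest from the hinge, on the outer face); axes turn with the lid and equal the case's when it is shut.
- hasp (a joint): Hasp angle relative to the lid (rad): 0 flat down the front (fastened, slot over the staple, once the lid is shut); 1.57 sticks straight out of the lid's front; larger leans up. Stiff hinge: the strap stays where it is left; about 1 N at its tip moves it.
- vial: Small clear vial with a white screw cap, 24 mm diameter, 55 mm long, 30 g, lying on the bench to the right of the case. Origin: centre of its bottom; its z axis runs from the bottom to the cap (the cap is the last 11 mm).
- other_vial: Same kind of vial with a black cap and tan contents, 24 mm diameter, 55 mm tall, standing in the back right part of the case. Origin: centre of its bottom, z up.
- staple_loop (a point): Outermost point of the steel staple in the middle of the case's front: a loop of 4 mm bar, 15 mm high, 12 mm out from the front face, centre at z = 49 mm in the case frame. Axes as the case.
- flask: Conical flask with stopper, 63 mm diameter, 115 mm tall, at the back, right of the case; leave alone. Origin: centre of its underside, z up.
- dish: Petri dish, 96 mm diameter, 17 mm high, at the back right; leave alone. Origin: centre of its underside, z up.
- jar: Powder jar, 67 mm diameter, 118 mm tall, left of the case; leave alone. Origin: centre of its underside, z up.
- hasp_lip (a point): Outer edge of the finger lip at the hasp's free end. The hasp is a steel strap 28 mm wide, 3 mm thick, 38 mm long with a slot 10 x 19 mm; the lip is 3 mm thick and stands 9 mm out. Fastened, this point is 37 mm below and 10.5 mm before the strap's pin, at z = 30 mm. The pin runs along y, 4.5 mm before the lid's front face, 15 mm below its top (z = 67 mm, lid shut).

How it is judged:
By the outcome, as a careful person would: the job done as asked, in the order asked, and still so for the second after the job is handed in, with the robot touching nothing.
It also fails if it takes over 72 s, if anything falls off the work surface, if the arm or the gripper's body presses on something with over 40 N, if the wrist force passes 120 N, or if a joint passes its speed limit or range.

## Working session

There is one attempt and no reset: what is moved stays moved. The work goes in short steps, Python scripts to look and compute and a tool call to move; the robot and the scene stay as the last step left them, time stands still between calls to the robot, and variables do not carry over. Pictures are saved under pics/ and viewed, at most 10 in all, crops included, and the job is handed in when it is done.

Besides the shell and the picture viewer there is one more tool, called after "Emit:" by a JSON object that holds its "op" and its "data", one argument or row to a line. move_arm: Moves the arm, as the interface text tells. Its arguments: {"type":"object","properties":{"motion":{"type":"string"},"newtons":{"type":"number"}},"required":["motion"]}

```bash
ls; mkdir -p pics; cat > h.py <<'E'
import numpy as np, cv2
from scipy.spatial.transform import Rotation as R
from rig import robot
def cam(n):
    m=robot.camera_model(n); p,d=robot.camera(n); return p,d,m
def att(m):
    a=np.array(m["attitude"]); return a if a.shape==(3,3) else R.from_quat(a).as_matrix()
def ray(m,u,v,fish=False):
    K=np.array(m["mtx"]); x=(u-K[0,2])/K[0,0]; y=(v-K[1,2])/K[1,1]
    if fish:
        r=np.hypot(x,y); s=np.sin(r)/max(r,1e-9); d=np.array([x*s,y*s,np.cos(r)])
    else: d=np.array([x,y,1.])
    return np.array(m["position"]),att(m)@d
def onz(m,u,v,z,fish=False):
    o,d=ray(m,u,v,fish); return o+d*(z-o[2])/d[2]
def cloud(m,d):
    K=np.array(m["mtx"]); v,u=np.mgrid[:400,:640]
    c=np.stack([(u-K[0,2])/K[0,0]*d,(v-K[1,2])/K[1,1]*d,d],-1)
    return c@att(m).T+np.array(m["position"])
E
python3 - <<'E'
from h import *
for n in("scene","top"):
    p,d,m=cam(n); print(n,m); cv2.imwrite(f"pics/{n}0.png",p[...,::-1]); np.savez(f"{n}0.npz",p=p,d=d)
print(robot.get_obs())
E
```

```text
pics
scene {'mtx': array([[492.07733819,   0.        , 319.7316123 ],
       [  0.        , 492.07733819, 203.53228284],
       [  0.        ,   0.        ,   1.        ]]), 'position': array([-0.30771914, -0.52956016,  0.68786856]), 'attitude': array([ 0.75029224, -0.43086482,  0.23780542, -0.44143589])}
top {'mtx': array([[429.94005713,   0.        , 316.24114813],
       [  0.        , 429.94005713, 196.80696693],
       [  0.        ,   0.        ,   1.        ]]), 'position': array([0.32791697, 0.01229882, 1.15836103]), 'attitude': array([-0.69759083,  0.70777701, -0.0794202 ,  0.07817392])}
{'time': 0.1, 'q': array([-1.37953076e+00,  5.28393820e-01,  1.43380085e+00, -1.02873239e-05,
        1.18136731e+00, -1.78506124e-01]), 'joint_velocities': array([ 0.0001418 , -0.0015095 , -0.00379586, -0.00127469,  0.00033665,
       -0.00068497]), 'joint_torque': array([ 1.17601376e-04, -4.40986276e+01, -1.77151626e+01,  6.34631747e-02,
        5.33303479e-02, -4.36458856e-05]), 'position': array([ 0.22577218, -0.58209908,  0.2296483 ]), 'tool_rot': array([ 9.82956406e-01,  1.83836160e-01, -1.10383380e-05, -9.84611353e-04]), 'ft_force': array([ 0.16712569, -0.48729461, -0.63004911]), 'moment': array([-0.00190327,  0.00605192,  0.06238742]), 'grip_force': 0.0, 'grip_width': 0.08705718736587344}
```

View pics/scene0.png

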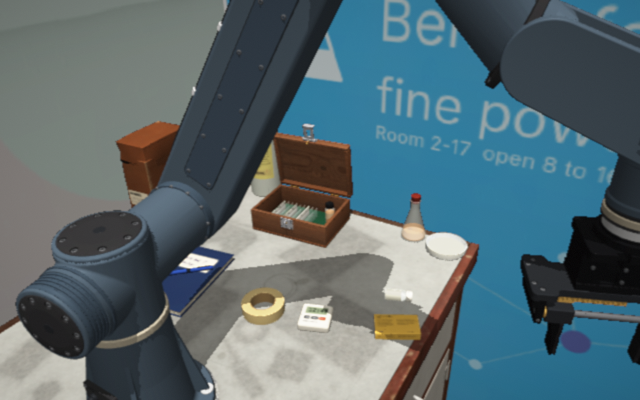

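View pics/top0.png

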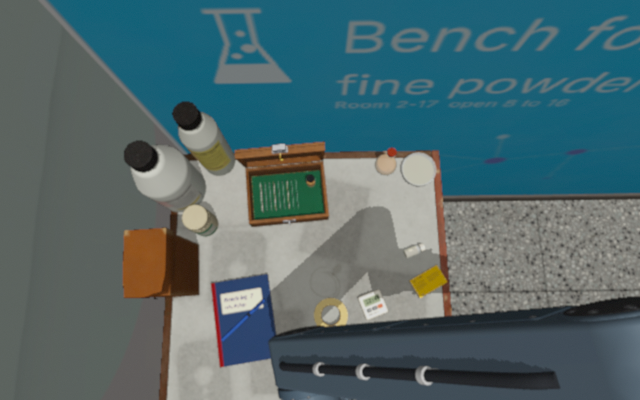

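The scene view shows the case (300,190), the lid open with the hasp on top (308,130), the fallen vial (399,296), the flask (413,220) and the dish (446,245). In the top view the case spans about (247–327,165–222), with the vial at (414,250), the other vial at (310,180) and the hasp at (280,148). Next I'll measure these with depth and masks.

```bash
python3 - <<'E'
from h import *
for n,bx in(("top",(235,140,445,265)),("scene",(235,110,475,310))):
    z=np.load(n+"0.npz");p,d=z["p"],z["d"];m=robot.camera_model(n);C=cloud(m,d)
    a=p[bx[1]:bx[3],bx[0]:bx[2]]
    cv2.imwrite(f"pics/{n}c.png",cv2.resize(a,None,fx=3 if n=="scene" else 3.8,fy=3 if n=="scene" else 3.8,interpolation=cv2.INTER_CUBIC)[...,::-1])
    # bench plane & vial heights
    W={"top":(398,238,432,262),"scene":(380,285,418,305)}[n]
    s=C[W[1]:W[3],W[0]:W[2]]; zz=s[...,2]; print(n,"benchz",np.median(zz),"max",np.percentile(zz,99))
    mk=zz>0.008; q=s[mk]; print(mk.sum(),q.mean(0),np.cov(q[:,:2].T)); 
    w,v=np.linalg.eigh(np.cov(q[:,:2].T)); ax=v[:,1]; t=(q[:,:2]-q[:,:2].mean(0))@ax; print("ax",ax,t.min(),t.max())
    c=p[W[1]:W[3],W[0]:W[2]][mk].astype(float).mean(1)
    for b in np.arange(-.035,.035,.007): 
        k=(t>=b)&(t<b+.007); 
        if k.sum(): print(round(b,3),k.sum(),c[k].mean().round(),q[k,2].max().round(4))
E
```

```text
top benchz 0.0003613613082689149 max 0.028707486268088337
198 [ 0.43594458 -0.23909206  0.05548532] [[ 0.00043995 -0.00092442]
 [-0.00092442  0.00221529]]
ax [-0.39202997  0.91995245] -0.03856499151085904 0.273617719523569
-0.035 21 192.0 0.0255
-0.028 20 161.0 0.0251
-0.021 24 174.0 0.0283
-0.014 26 170.0 0.0287
-0.007 24 176.0 0.027
-0.0 25 171.0 0.0286
0.007 24 172.0 0.0291
0.014 18 139.0 0.0297
scene benchz 0.0036260075327770314 max 0.028803675151296258
314 [ 0.42888609 -0.25177365  0.02725383] [[0.00531573 0.00189823]
 [0.00189823 0.00095899]]
ax [-0.93646129 -0.35077094] -0.02410479360350303 0.7872417155993008
-0.028 5 225.0 0.0248
-0.021 41 228.0 0.0291
-0.014 95 234.0 0.0291
-0.007 163 192.0 0.0289
-0.0 7 168.0 0.0227
```

View pics/topc.png

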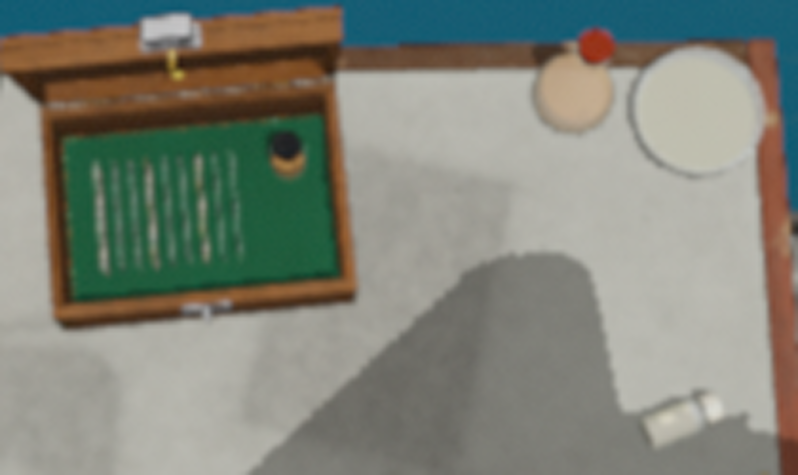

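View pics/scenec.png

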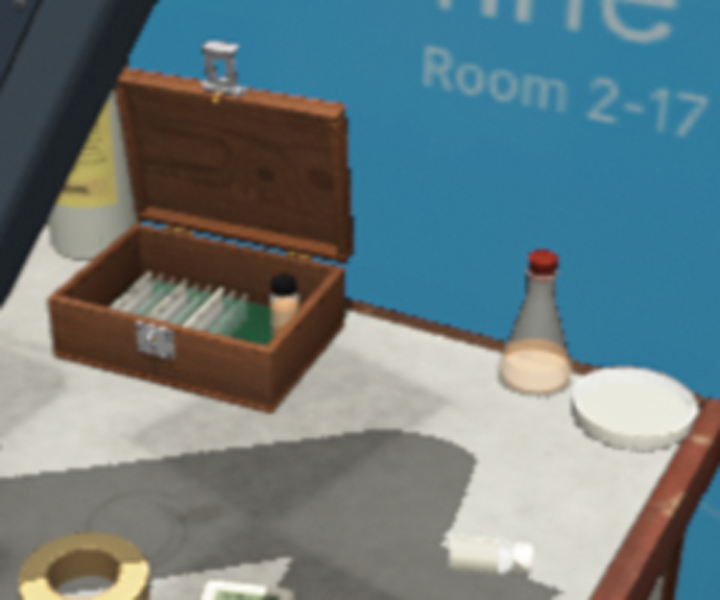

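The crops show the vial cap pointing right (crop top (712,408), bottom (652,432)), the case rim with its front edge from (62,325) to (355,298), and the hasp standing up from the lid's top edge, leaning back or up. Next: clean fits.

```bash
python3 - <<'E'
from h import *
from numpy.linalg import eigh
D={}
for n in("top","scene"):
    z=np.load(n+"0.npz");m=robot.camera_model(n);D[n]=(z["p"],z["d"],m,cloud(m,z["d"]))
# vial
for n,W in(("top",(398,238,432,262)),("scene",(380,285,418,305))):
    p,d,m,C=D[n];s=C[W[1]:W[3],W[0]:W[2]];zz=s[...,2]
    k=(zz>.009)&(zz<.035)&(abs(s[...,0]-.435)<.06);q=s[k];xy=q[:,:2].astype(np.float32)
    print(n,len(q),"rect",cv2.minAreaRect(xy),"z95",np.percentile(q[:,2],95))
# vial from top image ends: rays on z=.012
m=D["top"][2]
for u,v in((422.4,247.4),(406.6,253.7)): print("ray",onz(m,u,v,.012))
# rim
for n in D:
    p,d,m,C=D[n]
    bx=(240,155,335,232) if n=="top" else (245,180,355,250)
    s=C[bx[1]:bx[3],bx[0]:bx[2]].reshape(-1,3);q=s[(s[:,2]>.054)&(s[:,2]<.068)&(s[:,0]>.4)&(s[:,0]<.8)]
    print(n,"rim",len(q),cv2.minAreaRect(q[:,:2].astype(np.float32)),np.median(q[:,2]))
    # lid plane
    bx=(232,135,330,172) if n=="top" else (270,125,355,200)
    s=C[bx[1]:bx[3],bx[0]:bx[2]].reshape(-1,3);q=s[(s[:,2]>.09)&(s[:,0]>.5)&(s[:,0]<.85)&(s[:,1]>-.1)]
    c=q.mean(0);w,v=eigh(np.cov(q.T));print("lid",len(q),c,"n",v[:,0],w**.5,"x",q[:,0].min(),q[:,0].max(),"y",q[:,1].min(),q[:,1].max(),"zmax",q[:,2].max())
# rays of front rim corners from top crop (3.8x)
m=D["top"][2]
for u,v in((62,322),(355,296),(330,82),(50,105)): print("rimray",onz(m,235+u/3.8,140+v/3.8,.06))
for u,v in((285,140),): print("othercap",onz(m,235+u/3.8,140+v/3.8,.061))
p,d,m,C=D["top"]
for u,v in((585,92),(697,110)): 
  a,b=int(235+u/3.8),int(140+v/3.8); print(C[b,a])
E
```

```text
top 191 rect ((0.44031980633735657, -0.24891546368598938), (0.024634040892124176, 0.056027594953775406), 21.957290649414062) z95 0.026843964420724786
scene 307 rect ((0.4397079348564148, -0.24849314987659454), (0.025309264659881592, 0.054740358144044876), 20.031381607055664) z95 0.027295556495964046
ray [ 0.44601436 -0.27233031  0.012     ]
ray [ 0.42993427 -0.22923569  0.012     ]
top rim 1030 ((0.5968891978263855, 0.08702568709850311), (0.17503084242343903, 0.20979470014572144), 4.802535057067871) 0.05949889818452969
lid 1133 [0.65876048 0.09350673 0.19194118] n [0.98035017 0.08413752 0.17842201] [0.00613648 0.04441614 0.0625825 ] x 0.6336148001109076 0.6872376507497129 y -0.01290416963873277 0.19599152962313968 zmax 0.25610447662330027
scene rim 1124 ((0.6034861207008362, 0.11028458923101425), (0.24281612038612366, 0.28474360704421997), 22.529617309570312) 0.06130756087106587
lid 4503 [0.69156671 0.10171501 0.16507188] n [-0.49970045  0.0516853   0.86465489] [0.0372638  0.04382322 0.06912709] x 0.6337290517538148 0.7732782772736564 y -0.011832131028761461 0.27167130332039346 zmax 0.25753746277240713
rimray [0.50585531 0.17718486 0.06      ]
rimray [ 0.52088219 -0.02222256  0.06      ]
rimray [ 0.6735686  -0.00783128  0.06      ]
rimray [0.65957953 0.18849279 0.06      ]
othercap [0.6315247  0.02424324 0.061     ]
[ 0.66520016 -0.18461537  0.05697449]
[ 0.66458118 -0.27398687  0.01743571]
```

```bash
cat >> h.py <<'E'
def yaw(o): 
    x=R.from_quat(o["tool_rot"]).as_matrix()[:,0]; return np.degrees(np.arctan2(x[1],x[0]))
def delta(target,yawdeg=None,o=None):
    o=o or robot.get_obs(); M=R.from_quat(o["tool_rot"]).as_matrix()
    s=M.T@(np.array(target)-o["position"])/.2
    t=0 if yawdeg is None else -((yawdeg-yaw(o)+180)%360-180)/180
    print("shift",s.round(4),"turn",round(t,4),"pos",o["position"].round(4),"yaw",round(yaw(o),2),"q6",o["q"][5].round(3),"t",o["time"])
E
python3 -c "
from h import *
delta([.44,-.249,.15],111)"
```

```text
shift [ 1.6005 -1.165   0.401 ] turn -0.499 pos [ 0.2258 -0.5821  0.2296] yaw 21.19 q6 -0.179 t 0.1
```

Emit:
{"op": "move_arm", "data": {
  "motion": "0.05 0.8 -0.58 0.1 -0.25;0.05 0.8 -0.58 0.1 -0.25;0.05 0.8 -0.58 0.1 -0.25;0.05 0.8 -0.58 0.1 -0.25;0.05 0.8 -0.58 0.1 -0.25;0.05 0.8 -0.58 0.1 -0.25;0.05 0.8 -0.58 0.1 -0.25;0.05 0.8 -0.58 0.1 -0.25;0.05 0.8 -0.58 0.1 -0.25",
  "newtons": 8
}}

```text
time: 0.85
position: [0.3332, -0.4165, 0.2104]
tool_rot: [0.838, 0.546, 0.0, -0.0]
ft_force: [-0.7, -1.3, 0.3]
grip_width: 0.0465
grip_force: 0.0
```

```bash
python3 -c "
from h import *
delta([.44,-.249,.15],111)"
```

```text
shift [0.982  0.1494 0.302 ] turn -0.2493 pos [ 0.3332 -0.4165  0.2104] yaw 66.13 q6 -0.689 t 0.85
```

Emit:
{"op": "move_arm", "data": {
  "motion": "0.05 0.98 0.15 0.3 -0.25;0.05 0.98 0.15 0.3 -0.25;0.05 0.98 0.15 0.3 -0.25;0.05 0.98 0.15 0.3 -0.25;0.05 0.98 0.15 0.3 -0.25;0.05 0.98 0.15 0.3 -0.25;0.05 0.98 0.15 0.3 -0.25;0.05 0.98 0.15 0.3 -0.25;0.05 0.98 0.15 0.3 -0.25;0.05 0.98 0.15 0.3 -0.25"
}}

```text
time: 1.68
position: [0.4397, -0.2503, 0.1506]
tool_rot: [0.566, 0.824, -0.0, 0.0]
ft_force: [0.2, 0.2, -0.2]
grip_width: 0.0458
grip_force: 0.0
```

```bash
python3 - <<'E'
from h import *
delta([.44,-.249,.011],111)
p,d,m=cam("wrist"); print(m); cv2.imwrite("pics/w1.png",p[...,::-1]); np.savez("w1.npz",p=p,d=d)
E
```

```text
shift [0.0057 0.0038 0.6982] turn 0.0002 pos [ 0.4397 -0.2503  0.1506] yaw 111.03 q6 -1.106 t 1.6833
{'mtx': array([[309.70691629,   0.        , 317.82383198],
       [  0.        , 309.70691629, 198.96225753],
       [  0.        ,   0.        ,   1.        ]]), 'position': array([ 0.41301002, -0.18395858,  0.30332246]), 'attitude': array([0.97490224, 0.1806923 , 0.02403122, 0.12782185])}
```

View pics/w1.png

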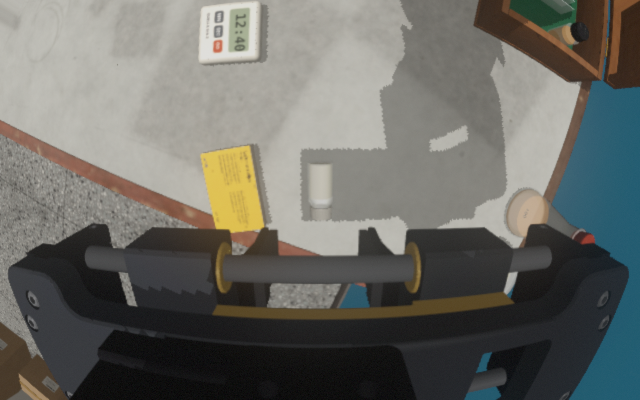

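The wrist view shows the vial between the fingers, bottom at about (320,163) and cap end at about (320,219), with the yellow box left at (233,190).

```bash
python3 - <<'E'
from h import *
m=robot.camera_model("wrist")
a,b=onz(m,320,163,.015,True),onz(m,320,220,.012,True)
print(a,b,(a+b)/2,np.linalg.norm(a-b),np.degrees(np.arctan2(*(b-a)[1::-1])))
print(onz(m,308,185,.012,True),onz(m,332,185,.012,True))
print("box corner",onz(m,262,225,.015,True),onz(m,250,147,.015,True))
E
```

```text
[ 0.43009466 -0.22244204  0.015     ] [ 0.45078088 -0.27595784  0.012     ] [ 0.44043777 -0.24919994  0.0135    ] 0.05745311742542924 -68.86628585103551
[ 0.42718394 -0.24694129  0.012     ] [ 0.4487656  -0.23864946  0.012     ]
box corner [ 0.39830048 -0.30092539  0.015     ] [ 0.36263216 -0.23131531  0.015     ]
```

Emit:
{"op": "move_arm", "data": {
  "motion": "0.05 0.006 0.004 0.2 0;0.05 0.006 0.004 0.4 0;0.05 0.006 0.004 0.55 0;0.05 0.006 0.004 0.65 0;0.05 0.006 0.004 0.695 0;0.05 0.006 0.004 0.695 0;-1 0.006 0.004 0.695 0;-1 0.006 0.004 0.695 0;-1 0.006 0.004 0.695 0;-1 0.006 0.004 0.695 0;-1 0.006 0.004 0.695 0",
  "newtons": 8
}}

```text
time: 2.65
position: [0.4407, -0.2486, 0.0126]
tool_rot: [0.565, 0.825, -0.0, 0.001]
ft_force: [-0.6, -0.5, 2.3]
grip_width: 0.0242
grip_force: 8.0
```

Emit:
{"op": "move_arm", "data": {
  "motion": "-1 0 0 -0.2 0;-1 0 0 -0.4 0;-1 0 0 -0.6 0;-1 0 0 -0.8 0.03;-1 0 0 -0.8 0.3;-1 0 0 -0.8 0.3;-1 0 0 -0.8 0.3;-1 0 0 -0.8 0.3;-1 0 0 -0.8 0.3;-1 0 0 -0.8 0.3;-1 0 0 -0.8 0.3"
}}

```text
time: 3.57
position: [0.4399, -0.2478, 0.172]
tool_rot: [0.879, 0.476, 0.0, 0.0]
ft_force: [-0.5, -0.1, -0.8]
grip_width: 0.0243
grip_force: 8.0
```

```bash
python3 - <<'E'
from h import *
delta([.52,.018,.20],4.7)
E
```

```text
shift [ 1.3319 -0.3911 -0.1404] turn 0.2898 pos [ 0.4399 -0.2478  0.172 ] yaw 56.86 q6 -0.156 t 3.5667
```

Emit:
{"op": "move_arm", "data": {
  "motion": "-1 1 -0.29 -0.14 0.29;-1 1 -0.29 -0.14 0.29;-1 1 -0.29 -0.14 0.29;-1 1 -0.29 -0.14 0.29;-1 1 -0.29 -0.14 0.29;-1 1 -0.29 -0.14 0.29;-1 1 -0.29 -0.14 0.29;-1 1 -0.29 -0.14 0.29;-1 1 -0.29 -0.14 0.29;-1 1 -0.29 -0.14 0.29"
}}

```text
time: 4.4
position: [0.4995, -0.0483, 0.1998]
tool_rot: [0.999, 0.045, 0.0, 0.0]
ft_force: [-0.2, -1.1, -0.4]
grip_width: 0.024
grip_force: 8.0
```

```bash
python3 - <<'E'
from h import *
delta([.54,.018,.20],4.7)
p,d,m=cam("wrist"); print(m); cv2.imwrite("pics/w2.png",p[...,::-1]); np.savez("w2.npz",p=p,d=d)
p,d,m=cam("top"); np.savez("top1.npz",p=p,d=d)
p,d,m=cam("scene"); np.savez("scene1.npz",p=p,d=d)
E
```

```text
shift [ 0.2318 -0.312  -0.001 ] turn 0.0026 pos [ 0.4995 -0.0483  0.1998] yaw 5.17 q6 1.161 t 4.4
{'mtx': array([[309.70691629,   0.        , 317.82383198],
       [  0.        , 309.70691629, 198.96225753],
       [  0.        ,   0.        ,   1.        ]]), 'position': array([ 0.56875286, -0.04170476,  0.3525235 ]), 'attitude': array([ 0.7318839 , -0.66874141, -0.08901568,  0.09595361])}
```

View pics/w2.png

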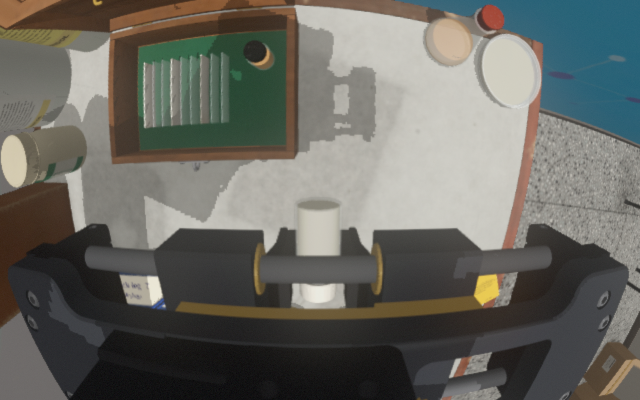

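The wrist view shows the vial in the grip, bottom ahead at (320,205). The case's rim corners are at about (297,157) front right, (112,161) front left and (297,9) back right. The other vial's cap is at (256,52).

```bash
python3 - <<'E'
from h import *
m=robot.camera_model("wrist"); z=np.load("w2.npz"); p=z["p"]; g=p.astype(int)
print("row profile front wall at cols 270,240 (rows 138-168):")
for u in (270,250): print([(v,*g[v,u]) for v in range(140,166,2)])
print("right wall row 120:",[(u,*g[120,u]) for u in range(278,304,2)])
for n,u,v in(("FR",297,157),("FL",112,161),("BR",297,9),("FinR",287,147),("FinL",121,152)):
    print(n,onz(m,u,v,.06,True).round(4))
print("cap",onz(m,256,52,.061,True))
E
```

```text
row profile front wall at cols 270,240 (rows 138-168):
[(140, np.int64(57), np.int64(77), np.int64(62)), (142, np.int64(59), np.int64(82), np.int64(64)), (144, np.int64(62), np.int64(81), np.int64(64)), (146, np.int64(86), np.int64(71), np.int64(58)), (148, np.int64(86), np.int64(70), np.int64(59)), (150, np.int64(89), np.int64(72), np.int64(58)), (152, np.int64(113), np.int64(86), np.int64(69)), (154, np.int64(115), np.int64(88), np.int64(69)), (156, np.int64(112), np.int64(86), np.int64(68)), (158, np.int64(115), np.int64(93), np.int64(78)), (160, np.int64(178), np.int64(175), np.int64(167)), (162, np.int64(183), np.int64(181), np.int64(173)), (164, np.int64(184), np.int64(181), np.int64(173))]
[(140, np.int64(53), np.int64(76), np.int64(59)), (142, np.int64(52), np.int64(75), np.int64(58)), (144, np.int64(57), np.int64(78), np.int64(62)), (146, np.int64(98), np.int64(77), np.int64(59)), (148, np.int64(79), np.int64(64), np.int64(52)), (150, np.int64(87), np.int64(71), np.int64(57)), (152, np.int64(114), np.int64(88), np.int64(68)), (154, np.int64(118), np.int64(88), np.int64(68)),
[... 407 characters left out ...]
), np.int64(60)), (284, np.int64(55), np.int64(77), np.int64(59)), (286, np.int64(96), np.int64(78), np.int64(58)), (288, np.int64(112), np.int64(81), np.int64(60)), (290, np.int64(110), np.int64(79), np.int64(57)), (292, np.int64(111), np.int64(81), np.int64(60)), (294, np.int64(93), np.int64(71), np.int64(56)), (296, np.int64(75), np.int64(62), np.int64(51)), (298, np.int64(106), np.int64(104), np.int64(96)), (300, np.int64(128), np.int64(125), np.int64(119)), (302, np.int64(127), np.int64(126), np.int64(118))]
FR [ 0.5299 -0.0254  0.06  ]
FL [0.514  0.1843 0.06  ]
BR [ 0.6739 -0.0129  0.06  ]
FinR [ 0.5387 -0.0152  0.06  ]
FinL [0.5246 0.1705 0.06  ]
cap [0.62801226 0.02161612 0.061     ]
```

```bash
python3 - <<'E'
from h import *
m=robot.camera_model("wrist"); P=lambda u,v:onz(m,u,v,.06,True)[:2]
for u in(270,250): a,b=P(u,151),P(u,159);print("front inner,outer",a,b,np.linalg.norm(a-b))
a,b=P(285,120),P(293.6,120);print("right inner,outer",a,b,np.linalg.norm(a-b))
z=np.load("w2.npz");g=z["p"].astype(int)
for u in(130,200):print(u,[(v,g[v,u].sum()//3) for v in range(140,172)])
for v in(60,140):print(v,[(u,g[v,u].sum()//3) for u in range(280,302)], [(u,g[v,u].sum()//3) for u in range(106,130)])
E
```

```text
front inner,outer [0.53364123 0.00081405] [5.25929689e-01 3.38039252e-04] 0.007726219725601107
front inner,outer [0.53229891 0.02036046] [0.52451839 0.01996666] 0.00779048528905331
right inner,outer [ 0.56412838 -0.01138883] [ 0.56471118 -0.01946814] 0.008100295573059912
130 [(140, np.int64(57)), (141, np.int64(56)), (142, np.int64(57)), (143, np.int64(57)), (144, np.int64(56)), (145, np.int64(57)), (146, np.int64(58)), (147, np.int64(57)), (148, np.int64(56)), (149, np.int64(55)), (150, np.int64(55)), (151, np.int64(56)), (152, np.int64(58)), (153, np.int64(62)), (154, np.int64(66)), (155, np.int64(67)), (156, np.int64(79)), (157, np.int64(84)), (158, np.int64(85)), (159, np.int64(86)), (160, np.int64(85)), (161, np.int64(82)), (162, np.int64(88)), (163, np.int64(117)), (164, np.int64(130)), (165, np.int64(128)), (166, np.int64(125)), (167, np.int64(125)), (168, np.int64(125)), (169, np.int64(124)), (170, np.int64(122)), (171, np.int64(123))]
200 [(140, np.int64(61)), (141, np.int64(62)), (142, np.int64(63)), (143, np.int64(61)), (144, np.int64(63)), (145, np.int64(63)), (146, np.in
[... 1803 characters left out ...]
(293, np.int64(86)), (294, np.int64(76)), (295, np.int64(70)), (296, np.int64(70)), (297, np.int64(78)), (298, np.int64(98)), (299, np.int64(121)), (300, np.int64(126)), (301, np.int64(126))] [(106, np.int64(138)), (107, np.int64(140)), (108, np.int64(139)), (109, np.int64(130)), (110, np.int64(84)), (111, np.int64(74)), (112, np.int64(75)), (113, np.int64(75)), (114, np.int64(71)), (115, np.int64(61)), (116, np.int64(59)), (117, np.int64(60)), (118, np.int64(56)), (119, np.int64(57)), (120, np.int64(57)), (121, np.int64(58)), (122, np.int64(58)), (123, np.int64(57)), (124, np.int64(58)), (125, np.int64(58)), (126, np.int64(57)), (127, np.int64(58)), (128, np.int64(57)), (129, np.int64(58))]
```

```bash
python3 - <<'E'
from h import *
m=robot.camera_model("top"); z=np.load("top0.npz");g=z["p"].astype(int)
for u in(265,310):print(u,[(v,g[v,u].tolist()) for v in range(210,232)])
print([(u,g[195,u].tolist()) for u in range(315,332)])
for u,v in((310,218),(310,217),(265,222),(327,195)): print(u,v,onz(m,u,v,.06))
E
```

```text
265 [(210, [35, 91, 61]), (211, [32, 90, 60]), (212, [30, 90, 59]), (213, [28, 89, 59]), (214, [31, 90, 59]), (215, [31, 90, 60]), (216, [28, 88, 57]), (217, [25, 73, 47]), (218, [61, 65, 42]), (219, [115, 80, 51]), (220, [136, 92, 56]), (221, [135, 92, 55]), (222, [112, 75, 44]), (223, [82, 53, 30]), (224, [73, 51, 34]), (225, [109, 99, 88]), (226, [158, 155, 147]), (227, [175, 175, 166]), (228, [177, 177, 169]), (229, [178, 177, 169]), (230, [176, 175, 167]), (231, [175, 174, 166])]
310 [(210, [31, 92, 60]), (211, [30, 90, 59]), (212, [27, 84, 54]), (213, [32, 70, 45]), (214, [79, 72, 45]), (215, [129, 90, 53]), (216, [145, 97, 55]), (217, [133, 88, 52]), (218, [105, 69, 39]), (219, [77, 50, 29]), (220, [75, 58, 44]), (221, [111, 104, 94]), (222, [147, 145, 136]), (223, [160, 159, 151]), (224, [160, 160, 152]), (225, [161, 159, 151]), (226, [160, 159, 151]), (227, [160, 158, 151]), (228, [162, 160, 153]), (229, [163, 161, 153]), (230, [165, 164, 156]), (231, [165, 164, 155])]
[(315, [31, 93, 61]), (316, [31, 93, 60]), (317, [30, 92, 60]), (318, [31, 92, 61]), (319, [32, 94, 63]), (320, [33, 92, 62]), (321, [25, 77, 50]), (322, [44, 59, 38]), (323, [84, 57, 33]), (324, [121, 76, 40]), (325, [139, 91, 53]), (326, [142, 109, 83]), (327, [148, 137, 125]), (328, [156, 154, 147]), (329, [157, 156, 148]), (330, [158, 156, 148]), (331, [158, 156, 148])]
310 218 [0.52129701 0.02550255 0.06      ]
310 217 [0.52392554 0.02547286 0.06      ]
265 222 [0.51249573 0.14194697 0.06      ]
327 195 [ 0.58181112 -0.01976214  0.06      ]
```

```bash
cat >> h.py <<'E'
Y=np.radians(4.6);EX=np.array([np.cos(Y),np.sin(Y)]);EY=np.array([-EX[1],EX[0]]);O=.5983*EX+.0408*EY
def W(x,y,z): return np.r_[O+x*EX+y*EY,z]
def case(p): return np.r_[(p[:2]-O)@EX,(p[:2]-O)@EY,p[2]]
E
python3 -c "
from h import *
delta(W(-.046,-.062,.115),4.6)"
```

```text
shift [ 0.2942 -0.3359  0.423 ] turn 0.0024 pos [ 0.4995 -0.0489  0.1996] yaw 5.04 q6 1.162 t 4.55
```

Emit:
{"op": "move_arm", "data": {
  "motion": "-1 0.294 -0.336 0 0.002;-1 0.294 -0.336 0 0.002;-1 0.294 -0.336 0.2 0.002;-1 0.294 -0.336 0.42 0.002;-1 0.294 -0.336 0.42 0.002;-1 0.294 -0.336 0.42 0.002"
}}

```text
time: 5.05
position: [0.5499, 0.0235, 0.1131]
tool_rot: [0.999, 0.041, -0.004, -0.001]
ft_force: [-0.2, -0.2, -0.5]
grip_width: 0.0243
grip_force: 8.0
```

```bash
python3 -c "
from h import *
for a,z in((.021,.078),(.020,.066)): delta(W(-.067+a,-.062,z),4.6)
p,d,m=cam('scene'); cv2.imwrite('pics/s2.png',cv2.resize(p[120:270,200:440],None,fx=3,fy=3)[...,::-1])"
```

```text
shift [0.0129 0.0032 0.1752] turn 0.0003 pos [0.5499 0.0235 0.1131] yaw 4.65 q6 1.33 t 5.05
shift [0.0084 0.0033 0.2352] turn 0.0003 pos [0.5499 0.0235 0.1131] yaw 4.65 q6 1.33 t 5.05
```

View pics/s2.png

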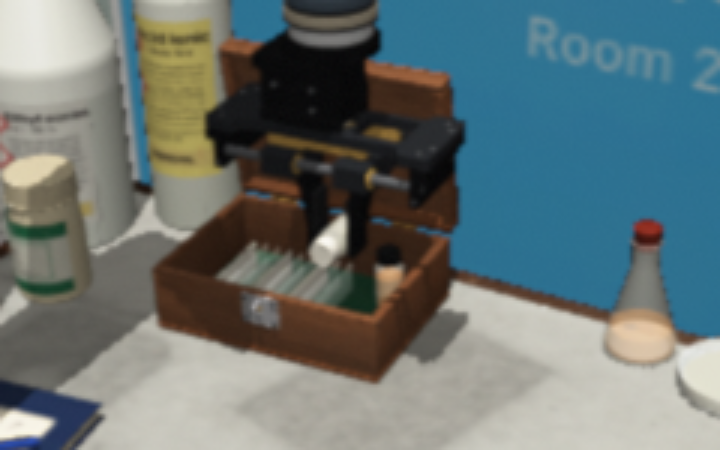

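Emit:
{"op": "move_arm", "data": {
  "motion": "-1 0.013 0.003 0.1 0;-1 0.013 0.003 0.175 0;-1 0.011 0.003 0.2 0;-1 0.01 0.003 0.22 0;-1 0.009 0.003 0.24 0;-1 0.008 0.003 0.255 0;-1 0.005 0.003 0.27 0;-1 0.003 0.003 0.28 0;-1 0 0.003 0.29 0;-1 -0.002 0.003 0.295 0;-1 -0.002 0.003 0.295 0"
}}

```text
time: 6.02
position: [0.5527, 0.0227, 0.0566]
tool_rot: [0.999, 0.04, 0.001, 0.0]
ft_force: [3.9, -0.7, 2.1]
grip_width: 0.0243
grip_force: 8.0
```

```bash
python3 -c "
from h import *
o=robot.get_obs();print(case(o['position']),o['ft_force'])
p,d,m=cam('scene'); cv2.imwrite('pics/s3.png',cv2.resize(p[160:260,240:370],None,fx=4,fy=4)[...,::-1])"
```

```text
[-0.04553418 -0.06247097  0.05658809] [ 3.86509553 -0.66773874  2.11601745]
```

View pics/s3.png

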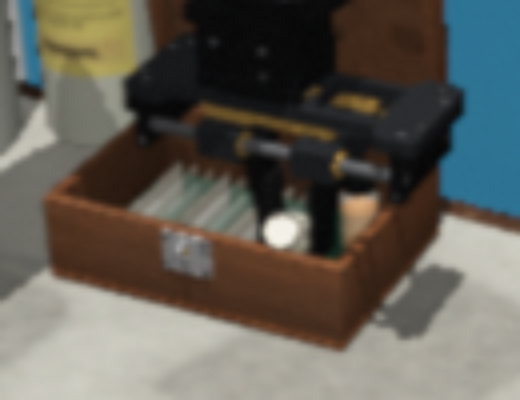

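The crop shows the white cap at (282,232) just over the front wall, between the fingers. I'll check its tilt from depth numbers.

```bash
cat > cap.py <<'E'
from h import *
p,d,m=cam("scene");C=cloud(m,d);o=robot.get_obs();c=case(o["position"])
q=(C-np.r_[O,0]);X=q[...,:2]@EX;Yc=q[...,:2]@EY;Z=C[...,2]
k=(p.min(-1)>120)&(abs(X-c[0])<.06)&(abs(Yc-c[1])<.02)&(Z>.03)&(Z<.12)
P=np.c_[X[k],Yc[k],Z[k]]*1000
print(c*1000,o["ft_force"].round(1),len(P)); print(P.mean(0),P.min(0),P.max(0))
for z in range(30,110,6):
    s=P[(P[:,2]>=z)&(P[:,2]<z+6)]
    if len(s): print(z,len(s),s.mean(0).round(1),s.min(0).round(1),s.max(0).round(1))
v,u=np.nonzero(k);print(u.min(),u.max(),v.min(),v.max())
E
python3 cap.py
```

```text
[-45.63716631 -62.43207114  56.6223862 ] [3.7 0.7 1.7] 78
[-62.13578784 -63.94012863  74.67944447] [-72.94090324 -72.10438523  61.25248523] [-39.81461682 -52.31515756  84.18220149]
60 3 [-58.1 -69.7  63.3] [-63.5 -71.1  61.3] [-55.3 -67.1  64.7]
66 22 [-65.5 -64.2  70.1] [-72.9 -71.6  66.9] [-43.8 -54.6  72. ]
72 34 [-61.1 -64.2  75.4] [-70.5 -72.1  72.2] [-39.8 -52.3  77.9]
78 18 [-60.8 -62.4  80.3] [-66.6 -69.2  78.2] [-52.3 -54.6  83. ]
84 1 [-60.9 -61.1  84.2] [-60.9 -61.1  84.2] [-60.9 -61.1  84.2]
306 316 213 221
```

The cap centre is at (−19, +17) mm from the TCP, about 42°, as predicted. I'll keep levering.

Emit:
{"op": "move_arm", "data": {
  "motion": "-1 -0.005 0 0.01 0;-1 -0.01 0 0.02 0;-1 -0.0125 0 0.03 0;-1 -0.015 0 0.04 0;-1 -0.0175 0 0.05 0;-1 -0.02 0 0.06 0;-1 -0.0225 0 0.07 0;-1 -0.025 0 0.08 0;-1 -0.0275 0 0.085 0;-1 -0.03 0 0.085 0;-1 -0.03 0 0.085 0"
}}

```text
time: 7.03
position: [0.546, 0.0224, 0.0393]
tool_rot: [0.999, 0.04, -0.0, -0.0]
ft_force: [2.3, -0.6, -0.8]
grip_width: 0.0241
grip_force: 8.0
```

```bash
python3 cap.py
```

```text
[-52.20422846 -62.27304674  39.37373288] [ 1.3  0.5 -0.5] 43
[-56.65954389 -62.34408422  68.94663835] [-67.20799718 -74.60099258  63.75164811] [-44.79009918 -53.22930039  74.08240603]
60 5 [-60.9 -64.1  64.7] [-64.8 -69.8  63.8] [-58.1 -56.9  65.5]
66 36 [-56.1 -61.7  69.2] [-67.2 -74.6  66.3] [-44.8 -53.2  72. ]
72 2 [-56.  -70.3  74. ] [-61.8 -74.6  74. ] [-50.3 -66.1  74.1]
308 315 214 221
```

Emit:
{"op": "move_arm", "data": {
  "motion": "-1 -0.005 0 0.01 0;-1 -0.01 0 0.02 0;-1 -0.01 0 0.03 0;-1 -0.01 0 0.03 0;-1 -0.01 0 0.03 0"
}}

```text
time: 7.5
position: [0.544, 0.0222, 0.0333]
tool_rot: [0.999, 0.04, -0.0, -0.0]
ft_force: [2.0, 0.5, -1.1]
grip_width: 0.0247
grip_force: 8.0
```

```bash
python3 cap.py
```

```text
[-54.25474769 -62.3258281   33.30223955] [ 1.5  0.9 -0.1] 38
[-55.3274907  -61.58583613  63.93892872] [-65.61585974 -70.0885127   58.70507625] [-43.86630307 -53.32976358  69.37591789]
54 1 [-57.  -69.   58.7] [-57.  -69.   58.7] [-57.  -69.   58.7]
60 31 [-56.3 -61.3  63.5] [-65.6 -70.1  60. ] [-45.1 -53.3  66. ]
66 6 [-49.8 -62.   67.1] [-56.  -68.8  66.1] [-43.9 -58.2  69.4]
308 314 216 222
```

Emit:
{"op": "move_arm", "data": {
  "motion": "-1 0 0 0.005 0;-1 0 0 0.01 0;-1 0 0 0.015 0;-1 0 0 0.015 0"
}}

```text
time: 7.88
position: [0.5448, 0.0221, 0.0316]
tool_rot: [0.999, 0.04, 0.001, 0.0]
ft_force: [0.3, -0.6, 6.9]
grip_width: 0.0244
grip_force: 8.0
```

Emit:
{"op": "move_arm", "data": {
  "motion": "-0.43 0 0 -0.005 0;-0.35 0 0 -0.005 0;-0.22 0 0 -0.005 0;-0.22 0 0 -0.005 0;-0.22 0 0 -0.005 0;-0.22 0 0 -0.005 0"
}}

```text
time: 8.38
position: [0.544, 0.0223, 0.0313]
tool_rot: [0.999, 0.04, -0.0, -0.0]
ft_force: [1.3, 1.2, -0.2]
grip_width: 0.0339
grip_force: 0.9
```

```bash
python3 cap.py
```

```text
[-54.29379249 -62.22518205  31.34368492] [ 1.   1.2 -0.5] 37
[-47.56388867 -60.200918    61.59893975] [-55.36828784 -67.33428509  51.81720191] [-37.16297715 -48.1227649   65.19243183]
48 2 [-47.3 -65.2  52.2] [-47.4 -66.6  51.8] [-47.3 -63.8  52.6]
54 5 [-49.9 -64.7  57. ] [-52.6 -66.7  55.3] [-47.2 -61.1  58.2]
60 30 [-47.2 -59.1  63. ] [-55.4 -67.3  60.1] [-37.2 -48.1  65.2]
309 316 215 222
```

Emit:
{"op": "move_arm", "data": {
  "motion": "-0.25 0 0 -0.05 0;-0.25 0 0 -0.1 0;-0.25 0 0 -0.2 0;-0.25 0 0 -0.35 0;-0.25 0 0 -0.5 0;-0.25 -0.2 0 -0.65 0;-0.25 -0.4 0 -0.65 0;-0.25 -0.4 0 -0.65 0"
}}

```text
time: 9.1
position: [0.4542, 0.0171, 0.1628]
tool_rot: [0.999, 0.041, -0.006, -0.001]
ft_force: [-1.2, 0.3, -0.5]
grip_width: 0.0326
grip_force: 0.0
```

```bash
python3 - <<'E'
from h import *
o=robot.get_obs();print(case(o["position"]),o["ft_force"])
p,d,m=cam("wrist");np.savez("w3.npz",p=p,d=d,pos=m["position"],att=m["attitude"])
a=p[0:330]; q,d2,m2=cam("scene"); b=cv2.resize(q[100:260,230:430],(640,512))[...,::-1]
cv2.imwrite("pics/w3.png",np.vstack([cv2.resize(p[:200,60:340],(560,400))[...,::-1],cv2.resize(q[150:230,250:362],(560,200*2//2))[...,::-1]]))
print(m["position"],m["attitude"])
E
```

```text
[-0.14415332 -0.06014457  0.16280424] [-1.22779721  0.27917299 -0.53213363]
[0.52544635 0.02284432 0.31469079] [ 0.72839425 -0.67136623 -0.09439385  0.09898988]
```

View pics/w3.png

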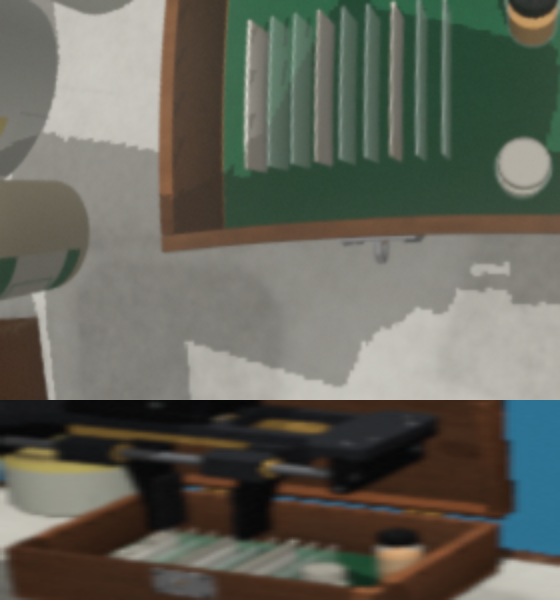

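Both vials stand: the white-capped one at (523,165) in the wrist crop, well clear of the front wall, and the black-capped one at (530,15). Now the lid and hasp geometry.

```bash
python3 - <<'E'
from h import *
for n in("top","scene"):
    z=np.load(n+"0.npz");m=robot.camera_model(n);C=cloud(m,z["d"]);p=z["p"].astype(int)
    q=C-np.r_[O,0];X=q[...,:2]@EX*1e3;Yc=q[...,:2]@EY*1e3;Z=C[...,2]*1e3
    k=(X>0)&(X<130)&(abs(Yc)<104)&(Z>66)&(Z<300)
    print(n)
    for lo in range(66,290,12):
        s=k&(Z>=lo)&(Z<lo+12)&(abs(Yc)>22)
        h=k&(Z>=lo)&(Z<lo+12)&(abs(Yc)<=18)
        f=lambda s:(s.sum(),np.percentile(X[s],[2,50,98]).round(1)) if s.sum()>3 else 0
        print(lo,"lid",f(s),"mid",f(h))
    g=k&(Z>205)&(abs(p[...,0]-p[...,2])<25)&(p.min(-1)>90)
    if g.sum():
        print("hasp",g.sum()); 
        for lo in range(205,275,6):
            s=g&(Z>=lo)&(Z<lo+6)
            if s.sum(): print(lo,s.sum(),X[s].mean().round(1),X[s].min().round(1),X[s].max().round(1),Yc[s].mean().round(1))
E
```

```text
top
66 lid (np.int64(319), array([74.3, 82.3, 89.2])) mid (np.int64(71), array([74.3, 81.7, 88.5]))
78 lid (np.int64(58), array([72.6, 86.6, 87.8])) mid (np.int64(10), array([85.5, 87.3, 87.6]))
90 lid (np.int64(57), array([70.5, 85. , 86.4])) mid (np.int64(11), array([83.7, 85.3, 86.2]))
102 lid (np.int64(50), array([68.8, 83.1, 84.3])) mid (np.int64(12), array([82.1, 83. , 84. ]))
114 lid (np.int64(60), array([67.2, 81.3, 82.5])) mid (np.int64(12), array([80. , 80.8, 82. ]))
126 lid (np.int64(11), array([64.4, 71.9, 80.6])) mid 0
138 lid (np.int64(7), array([62.1, 64.2, 67.2])) mid 0
150 lid (np.int64(9), array([62.1, 65. , 70.9])) mid 0
162 lid (np.int64(7), array([59.8, 60.6, 66.2])) mid 0
174 lid (np.int64(5), array([57.4, 57.7, 59.3])) mid 0
186 lid (np.int64(7), array([55.1, 56. , 57.4])) mid 0
198 lid (np.int64(261), array([53.5, 60. , 73.6])) mid (np.int64(25), array([43.1, 55. , 70.8]))
210 lid (np.int64(394), array([53.9, 65.3, 73.8])) mid (np.int64(53), array([40.7, 56.6, 72.6]))
222 lid 0 mid (np.int64(15), array([53.8, 55.5, 57.3]))
234 lid 0 mid (np.int64(8), array([52
[... 1370 characters left out ...]
y([56.5, 72.2, 76.6])) mid (np.int64(50), array([67.9, 72.3, 76.7]))
198 lid (np.int64(121), array([52.9, 56.5, 69.2])) mid (np.int64(19), array([52.6, 57. , 66.6]))
210 lid (np.int64(308), array([53.2, 63.3, 76.3])) mid (np.int64(72), array([45.5, 58.1, 70.4]))
222 lid 0 mid (np.int64(42), array([54.1, 57. , 60.8]))
234 lid 0 mid (np.int64(26), array([52.2, 55.2, 59.3]))
246 lid 0 mid (np.int64(61), array([49.6, 53.9, 64.6]))
258 lid 0 mid 0
270 lid 0 mid 0
282 lid 0 mid 0
hasp 144
211 17 69.0 59.2 78.4 -7.1
217 33 58.4 53.1 71.3 -3.5
223 17 56.7 54.4 59.0 -3.0
229 9 57.6 56.2 59.7 -2.0
235 7 56.8 54.8 58.7 -1.8
241 9 54.4 51.3 57.1 -0.2
247 19 53.1 49.5 56.5 -3.2
253 33 56.0 49.3 67.4 -1.1
```

```bash
python3 - <<'E'
from h import *
z=np.load("scene0.npz");m=robot.camera_model("scene");C=cloud(m,z["d"])
k=(C[...,2]>.15)&(C[...,2]<.5)&(C[...,1]>-.15)&(C[...,1]<.3)&(C[...,0]>.68)&(z["d"]>0)
s=C[k];print(len(s),np.percentile(s[:,0],[1,5,20,50,90]))
b=s[s[:,0]<.76];print(len(b),b[:,1].min() if len(b) else 0,b[:,1].max() if len(b) else 0)
delta(W(.11,.0,.305),4.6)
E
```

```text
15886 [0.75942066 0.76108396 0.76291389 0.76470547 0.76740503]
279 -0.14856856827268478 0.26638490478894705
shift [ 1.2373 -0.3087 -0.7164] turn -0.0 pos [0.4605 0.0162 0.1626] yaw 4.6 q6 1.283 t 9.2
```

Emit:
{"op": "move_arm", "data": {
  "motion": "-1 0 0 -0.2 0;-1 0 -0.1 -0.4 0;-1 0 -0.2 -0.6 0;-1 0 -0.31 -0.72 0;-1 0 -0.31 -0.72 0;-1 0.2 -0.31 -0.72 0;-1 0.4 -0.31 -0.72 0;-1 0.6 -0.31 -0.72 0;-1 0.8 -0.31 -0.72 0;-1 0.95 -0.31 -0.72 0;-1 0.95 -0.31 -0.72 0;-1 0.95 -0.31 -0.72 0"
}}

```text
time: 10.2
position: [0.6498, 0.0924, 0.3035]
tool_rot: [0.999, 0.04, -0.002, 0.0]
ft_force: [-0.5, -0.3, 0.2]
grip_width: 0.0005
grip_force: 0.0
```

```bash
python3 - <<'E'
from h import *
o=robot.get_obs();print(case(o["position"]),o["grip_width"])
delta(W(.10,.0,.300),4.6);delta(W(.10,.0,.208),4.6)
E
```

```text
[ 0.05677802 -0.00075777  0.30345511] 0.0005370277083220347
shift [ 0.2162 -0.0037  0.0166] turn 0.0001 pos [0.6498 0.0924 0.3035] yaw 4.62 q6 1.462 t 10.2
shift [ 0.2176 -0.0037  0.4766] turn 0.0001 pos [0.6498 0.0924 0.3035] yaw 4.62 q6 1.462 t 10.2
```

Emit:
{"op": "move_arm", "data": {
  "motion": "-1 0.1 0 0 0;-1 0.216 0 0 0;-1 0.216 0 0 0;-1 0.216 0 0.15 0;-1 0.216 0 0.3 0;-1 0.216 0 0.42 0;-1 0.216 0 0.475 0;-1 0.216 0 0.475 0;-1 0.216 0 0.475 0"
}}

```text
time: 10.95
position: [0.6913, 0.0962, 0.2108]
tool_rot: [0.999, 0.04, -0.0, 0.0]
ft_force: [-0.5, -0.5, 0.8]
grip_width: 0.0007
grip_force: 0.0
```

```bash
python3 - <<'E'
from h import *
o=robot.get_obs();print(case(o["position"]),o["ft_force"])
import math
for t in(81,75,70,65,60,55,50,45,40):
    r=math.radians(t);f=lambda l,n:(75-l*math.cos(r)+n*math.sin(r),61+l*math.sin(r)+n*math.cos(r))
    print(t,"edge",np.round(f(150,21),1),"12 in",np.round(f(138,21),1))
E
```

```text
[ 0.0984597  -0.00031838  0.21081814] [-0.51872876 -0.53014053  0.84644709]
81 edge [ 72.3 212.4] 12 in [ 74.2 200.6]
75 edge [ 56.5 211.3] 12 in [ 59.6 199.7]
70 edge [ 43.4 209.1] 12 in [ 47.5 197.9]
65 edge [ 30.6 205.8] 12 in [ 35.7 194.9]
60 edge [ 18.2 201.4] 12 in [ 24.2 191. ]
55 edge [  6.2 195.9] 12 in [ 13.  186.1]
50 edge [ -5.3 189.4] 12 in [  2.4 180.2]
45 edge [-16.2 181.9] 12 in [ -7.7 173.4]
40 edge [-26.4 173.5] 12 in [-17.2 165.8]
```

Emit:
{"op": "move_arm", "data": {
  "motion": "-1 -0.05 0 0 0;-1 -0.09 0 0 0;-1 -0.12 0 0 0;-1 -0.155 0 0.002 0;-1 -0.185 0 0.005 0;-1 -0.215 0 0.01 0;-1 -0.245 0 0.017 0;-1 -0.275 0 0.025 0;-1 -0.305 0 0.035 0;-1 -0.33 0 0.045 0;-1 -0.36 0 0.057 0;-1 -0.388 0 0.07 0"
}}

```text
time: 11.95
position: [0.6137, 0.09, 0.1962]
tool_rot: [0.999, 0.04, -0.0, -0.0]
ft_force: [0.9, -0.5, 1.2]
grip_width: 0.0003
grip_force: 0.8
```

```bash
cat > lid.py <<'E'
from h import *
o=robot.get_obs();print("tcp",(case(o["position"])*1e3).round(1),o["ft_force"].round(1),o["time"])
p,d,m=cam("scene");C=cloud(m,d);q=C-np.r_[O,0];X=q[...,:2]@EX*1e3;Yc=q[...,:2]@EY*1e3;Z=C[...,2]*1e3
P=p.astype(int);br=(P[...,0]-P[...,2]>25)
k=(X>-110)&(X<120)&(Yc<-50)&(Yc>-107)&(Z>68)&(Z<260)&br
s=np.c_[X[k],Z[k]];t=np.degrees(np.arctan2(s[:,1]-61,75-s[:,0]));r=np.hypot(s[:,1]-61,75-s[:,0])
print(k.sum(),"ang",np.percentile(t[r>60],[5,50,95]) if (r>60).any() else 0, "rmax",np.percentile(r,98),"zmax",s[:,1].max())
E
python3 lid.py
```

```text
tcp [ 20.7  -0.3 196.2] [ 0.9 -0.5  1.2] 11.95
653 ang [55.41823457 60.4518142  69.05170961] rmax 153.92170691690694 zmax 198.19334610446597
```

Emit:
{"op": "move_arm", "data": {
  "motion": "-1 -0.025 0 0.014 0;-1 -0.053 0 0.03 0;-1 -0.078 0 0.046 0;-1 -0.104 0 0.063 0;-1 -0.128 0 0.082 0;-1 -0.151 0 0.101 0;-1 -0.174 0 0.122 0;-1 -0.195 0 0.143 0;-1 -0.216 0 0.167 0;-1 -0.236 0 0.19 0;-1 -0.271 0 0.239 0;-1 -0.303 0 0.29 0"
}}

```text
time: 13.0
position: [0.5538, 0.0851, 0.1383]
tool_rot: [0.999, 0.04, 0.0, 0.0]
ft_force: [1.0, 0.6, 0.1]
grip_width: 0.0005
grip_force: 0.5
```

```bash
python3 lid.py
```

```text
tcp [-39.4  -0.4 138.3] [1.  0.6 0.1] 13.0
575 ang [22.69730992 28.89433437 40.49567817] rmax 152.15556664153823 zmax 237.6016418223331
```

Emit:
{"op": "move_arm", "data": {
  "motion": "-1 -0.027 0 0.055 0;-1 -0.04 0 0.082 0;-1 -0.05 0 0.11 0;-1 -0.058 0 0.14 0;-1 -0.066 0 0.17 0;-1 -0.072 0 0.2 0;-1 -0.078 0 0.23 0;-1 -0.078 0 0.24 0;-1 -0.078 0 0.25 0;-1 -0.078 0 0.25 0"
}}

```text
time: 13.88
position: [0.5379, 0.0839, 0.0902]
tool_rot: [0.999, 0.041, -0.001, 0.0]
ft_force: [-4.9, -0.5, 15.7]
grip_width: 0.0003
grip_force: 7.7
```

```bash
python3 lid.py
```

```text
tcp [-55.4  -0.3  90.2] [-4.9 -0.5 15.7] 13.8833
912 ang [ 4.19022037 11.05896192 20.60361375] rmax 150.1105816537776 zmax 186.45593637408908
```

Emit:
{"op": "move_arm", "data": {
  "motion": "-1 0 0 -0.05 0;-1 0 0 -0.2 0;-1 0 0 -0.35 0;-1 0 0 -0.35 0"
}}

```text
time: 14.27
position: [0.5427, 0.0839, 0.1636]
tool_rot: [0.999, 0.04, 0.006, 0.0]
ft_force: [0.5, 0.2, 0.4]
grip_width: 0.0005
grip_force: 0.0
```

```bash
python3 lid.py; python3 - <<'E'
from h import *
for n in("top","scene"):
    p,d,m=cam(n);C=cloud(m,d);q=C-np.r_[O,0];X=q[...,:2]@EX*1e3;Yc=q[...,:2]@EY*1e3;Z=C[...,2]*1e3
    k=(X>-140)&(X<-79)&(abs(Yc)<30)&(Z>20)&(Z<110)
    print(n,k.sum())
    for lo in range(-140,-78,6):
        s=k&(X>=lo)&(X<lo+6)
        if s.sum(): print(lo,s.sum(),"z",np.percentile(Z[s],[5,50,95]).round(1),"y",np.percentile(Yc[s],[2,98]).round(1))
    k=(X>-70)&(X<70)&(abs(Yc)>40)&(abs(Yc)<100)&(Z>50)&(Z<110);
    for a,b in((-70,-40),(0,30),(40,70)):
        s=k&(X>=a)&(X<b)
        if s.sum(): print("lidtop",a,s.sum(),np.median(Z[s]).round(1))
E
```

```text
tcp [-50.6  -0.7 163.6] [0.5 0.2 0.4] 14.2667
915 ang [ 4.13789117 11.01275001 20.66051246] rmax 150.24245317796542 zmax 88.52448353817222
top 0
lidtop -70 125 81.6
lidtop 0 24 81.7
lidtop 40 138 81.5
scene 114
-122 17 z [69.  72.3 80. ] y [-12.3  12.1]
-116 33 z [68.3 74.2 79.3] y [-15.1  12.4]
-110 1 z [70.1 70.1 70.1] y [-12.6 -12.6]
-104 11 z [68.2 70.  71.1] y [-14.   10.5]
-98 11 z [69.2 70.6 72.4] y [-14.6  12. ]
-92 12 z [51.8 70.  72.1] y [-14.2   9.8]
-86 26 z [53.7 70.1 73.6] y [-14.4  14. ]
-80 3 z [69.7 72.6 74.3] y [-18.   16.9]
lidtop -70 347 84.3
lidtop 0 266 84.5
lidtop 40 212 84.6
```

The lid is shut, level to 0.1 mm. The hasp sticks straight out to x≈−118, with its lip up. Now press it down.

```bash
python3 -c "
from h import *
delta(W(-.104,-.001,.105),4.6);delta(W(-.104,-.001,.033),4.6)"
```

```text
shift [-0.2466  0.0032  0.2681] turn 0.0002 pos [0.5386 0.0839 0.1587] yaw 4.63 q6 1.44 t 14.4167
shift [-0.2468  0.0031  0.6281] turn 0.0002 pos [0.5386 0.0839 0.1587] yaw 4.63 q6 1.44 t 14.4167
```

Emit:
{"op": "move_arm", "data": {
  "motion": "-1 -0.13 0.003 0 0;-1 -0.247 0.003 0 0;-1 -0.247 0.003 0.1 0;-1 -0.247 0.003 0.25 0;-1 -0.247 0.003 0.35 0;-1 -0.247 0.003 0.42 0;-1 -0.247 0.003 0.46 0;-1 -0.247 0.003 0.5 0;-1 -0.247 0.003 0.53 0;-1 -0.247 0.003 0.56 0;-1 -0.247 0.003 0.56 0"
}}

```text
time: 15.33
position: [0.4909, 0.0793, 0.0463]
tool_rot: [0.999, 0.04, 0.001, 0.0]
ft_force: [-0.3, -0.4, 0.3]
grip_width: 0.0005
grip_force: 0.0
```

```bash
cat > hasp.py <<'E'
from h import *
o=robot.get_obs();print("tcp",(case(o["position"])*1e3).round(1),o["ft_force"].round(1),o["time"])
p,d,m=cam("scene");C=cloud(m,d);q=C-np.r_[O,0];X=q[...,:2]@EX*1e3;Yc=q[...,:2]@EY*1e3;Z=C[...,2]*1e3
P=p.astype(int);k=(X>-140)&(X<-76)&(abs(Yc)<17)&(Z>22)&(Z<90)&(abs(P[...,0]-P[...,2])<25)&(P.min(-1)>70)
for lo in range(22,88,6):
    s=k&(Z>=lo)&(Z<lo+6)
    if s.sum(): print(lo,s.sum(),"x",np.percentile(X[s],[5,50,95]).round(1),"y",Yc[s].mean().round(1))
E
python3 hasp.py
```

```text
tcp [-102.6   -1.1   46.3] [-0.3 -0.4  0.3] 15.3333
34 10 x [-98.4 -90.8 -87.4] y -10.8
40 7 x [-96.8 -87.6 -78.9] y -12.3
46 5 x [-89.3 -86.7 -84.1] y -12.0
52 7 x [-84.7 -82.6 -77.7] y -12.0
58 11 x [-84.9 -81.8 -78.4] y -11.1
64 8 x [-81.8 -79.7 -78.6] y -10.0
70 7 x [-80.2 -78.2 -76.8] y -11.9
```

Emit:
{"op": "move_arm", "data": {
  "motion": "-1 -0.02 0 0.03 0;-1 -0.02 0 0.066 0;-1 -0.01 0 0.066 0;-1 0 0 0.066 0;-1 0.01 0 0.066 0;-1 0.02 0 0.066 0;-1 0.03 0 0.066 0;-1 0.04 0 0.066 0;-1 0.04 0 0.066 0"
}}

```text
time: 16.13
position: [0.4994, 0.0799, 0.0393]
tool_rot: [0.999, 0.041, 0.004, 0.001]
ft_force: [-6.8, -0.5, 46.7]
grip_width: 0.0004
grip_force: 33.2
```

```bash
python3 hasp.py
```

```text
tcp [-94.1  -1.2  39.3] [-6.8 -0.5 46.7] 16.1333
28 4 x [-88.  -83.4 -79.7] y -11.7
34 3 x [-81.4 -79.6 -79.5] y -12.3
40 6 x [-81.1 -79.6 -78. ] y -12.8
46 6 x [-80.  -78.7 -76.8] y -11.8
52 4 x [-80.6 -77.7 -76.4] y -12.1
58 3 x [-81.3 -80.5 -77.5] y -13.6
64 3 x [-81.9 -79.8 -77.2] y -13.9
70 4 x [-80.5 -78.9 -78.3] y -14.4
```

Emit:
{"op": "move_arm", "data": {
  "motion": "-1 0 0 -0.04 0;-1 0 0 -0.08 0;-1 -0.05 0 -0.12 0;-1 -0.13 0 -0.12 0;-1 -0.13 0 -0.12 0;-1 -0.13 0 -0.12 0"
}}

```text
time: 16.68
position: [0.4697, 0.078, 0.0572]
tool_rot: [0.999, 0.04, -0.001, -0.0]
ft_force: [0.6, 0.5, -0.6]
grip_width: 0.0007
grip_force: 0.0
```

```bash
python3 hasp.py;python3 -c "
from h import *
delta(W(-.112,-.001,.033),4.6);delta(W(-.0985,-.001,.033),4.6)"
```

```text
tcp [-123.9   -0.8   57.2] [ 0.6  0.5 -0.6] 16.6833
28 8 x [-90.4 -85.6 -81.2] y -3.9
34 25 x [-91.3 -82.5 -79.4] y -3.7
40 22 x [-82.9 -80.6 -77. ] y -4.4
46 15 x [-82.6 -80.2 -76.1] y -4.8
52 18 x [-85.1 -79.3 -77.6] y -4.8
58 17 x [-81.6 -79.  -76.7] y -4.6
64 14 x [-81.1 -79.8 -76.8] y -4.9
70 20 x [-80.9 -78.7 -76.2] y -6.3
shift [0.0525 0.0002 0.1207] turn 0.0001 pos [0.4711 0.0779 0.0571] yaw 4.62 q6 1.419 t 16.7333
shift [0.12   0.0003 0.1206] turn 0.0001 pos [0.4711 0.0779 0.0571] yaw 4.62 q6 1.419 t 16.7333
```

Emit:
{"op": "move_arm", "data": {
  "motion": "-1 0 0 0.06 0;-1 0 0 0.12 0;-1 0 0 0.12 0;-1 0.05 0 0.12 0;-1 0.09 0 0.12 0;-1 0.11 0 0.12 0;-1 0.125 0 0.12 0;-1 0.14 0 0.12 0;-1 0.14 0 0.12 0"
}}

```text
time: 17.48
position: [0.4945, 0.0799, 0.0331]
tool_rot: [0.999, 0.041, -0.005, -0.0]
ft_force: [-6.5, -3.4, 3.9]
grip_width: 0.0005
grip_force: 3.7
```

```bash
python3 hasp.py
```

```text
tcp [-99.   -0.8  33.1] [-6.5 -3.4  3.9] 17.4833
28 1 x [-81. -81. -81.] y -8.8
34 10 x [-86.  -80.2 -76.7] y -11.6
40 7 x [-80.4 -78.5 -76.4] y -11.5
46 6 x [-82.8 -78.3 -76.9] y -11.4
52 5 x [-79.6 -79.4 -77.2] y -10.1
58 3 x [-77.7 -77.3 -77.2] y -14.1
64 3 x [-81.9 -80.7 -78.9] y -13.4
70 2 x [-80.5 -80.  -79.6] y -14.9
```

Contact came at −99 mm, with 6.5 N on the lip at its fully fastened place. Back off and check.

Emit:
{"op": "move_arm", "data": {
  "motion": "-1 -0.06 0 0 0;-1 -0.15 0 0 0;-1 -0.15 0 -0.2 0;-1 -0.15 0 -0.4 0;-1 -0.2 0 -0.6 0;-1 -0.2 0 -0.8 0;-1 -0.2 0 -0.8 0;-1 -0.2 0 -0.8 0"
}}

```text
time: 18.2
position: [0.4616, 0.0769, 0.1961]
tool_rot: [0.999, 0.04, 0.004, 0.0]
ft_force: [0.2, 0.0, -0.8]
grip_width: 0.0007
grip_force: 0.0
```

```bash
python3 hasp.py; python3 lid.py; python3 -c "
from h import *
p,d,m=cam('scene');q,e,n=cam('top')
cv2.imwrite('pics/f.png',np.hstack([cv2.resize(p[130:330,220:480],(420,323)),cv2.resize(q[130:300,170:450],(380,231*323//231))])[...,::-1])"
```

```text
tcp [-132.    -1.2  196.1] [ 0.2  0.  -0.8] 18.2
28 16 x [-88.3 -83.  -76.1] y -3.0
34 29 x [-87.  -79.1 -76.6] y 0.7
40 15 x [-80.5 -78.3 -76.5] y -1.5
46 18 x [-82.8 -78.8 -76.3] y -2.9
52 14 x [-84.5 -79.7 -76.8] y -1.7
58 18 x [-80.9 -78.1 -76.2] y -1.2
64 20 x [-80.5 -79.2 -77.5] y -1.3
70 21 x [-82.5 -79.1 -76.3] y 0.6
76 4 x [-78.2 -76.3 -76.1] y -3.1
82 2 x [-78.  -77.5 -77. ] y -3.1
tcp [-133.5   -1.   194.4] [-0.2  0.4 -0.2] 18.25
914 ang [ 4.03961724 10.91835375 20.65037092] rmax 150.11701715502878 zmax 88.19094657476012
```

View pics/f.png

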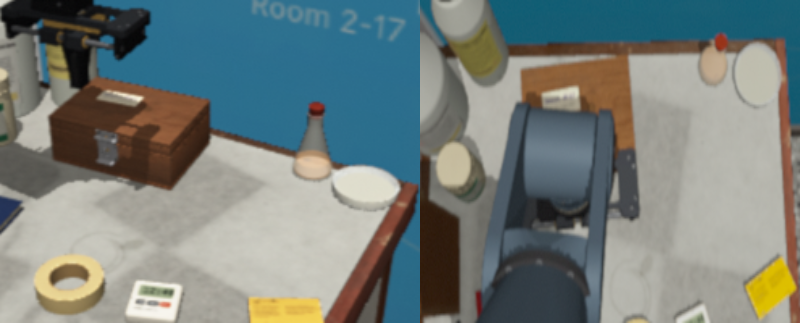

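The final view shows the lid shut and the hasp flat over the staple at (107,148). The flask, dish and jar are where they were, and the arm is clear.

```bash
python3 -c "
from rig import robot
print(robot.hand_in())"
```

```text
the job is handed in; nothing more can be done
None
```

The fallen vial was standing in the case beside the other vial before I closed the lid; the lid is now shut, the hasp lies flat over the staple, and the job is handed in at about 18 s. One press on the hasp lip reached 47 N at the wrist through the fingertips.

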